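# Make up the kit for one small water meter

### The arm

A 7-joint arm with a two-finger parallel gripper is mounted at the origin on the work surface. World frame = base frame: x ahead of the robot, y to its left, z up, the work surface at z = 0. Lengths are in m, angles in rad, forces in N, time in s.
With the tool pointing down it reaches from about 0.4 to 0.85 m from the base axis. Payload 4.5 kg.
Tool frame: the origin (TCP) lies on the mounting face of the last link; the fingertips stand 173 mm ahead of it and the grasp point (between the pads) lies 155 mm ahead of it; z points along the fingers, y is the line along which they close (so a half turn about z gives the same grasp; the last joint's range is limited). The gripper opens to 85 mm and grips with 20 to 120 N. Pads are 22 mm wide; open, the fingers measure 114 mm over their backs; the gripper's body (76 mm by 85 mm) begins 54 mm behind the grasp point. The pads swing forward as they close: fully open they stand 13 mm farther back than shut.
Start: joints at [1.349, 0.689, -0.195, 1.565, 0.157, 0.902, -0.215], TCP at [0.158, -0.605, 0.405] pointing down, gripper open.
Joint ranges: [-3.01, 3.01], [-0.46, 2.08], [-1.47, 1.51], [0.13, 2.56], [-1, 4.14], [0.04, 2.09], [-2.66, 2.66]. Speed limits (rad/s): [2.57, 2.57, 3.14, 3.14, 3.14, 3.14, 3.14].

### API

Orientations are given as a unit quaternion [w, x, y, z].
In Python, from bench import status, imaging, order, models gives the robot as it stands.
- The arm moves only by the tool drive_tool, never from a script. Its argument "deltas" is a list of rows, each an object of numbers: "tx", "ty", "tz": the shift along the tool's x, y, z in cm; "spin": the turn about the tool's z in degrees. A call has 1 to 20 rows; each row shifts and turns the commanded pose from where the row before left it, along the tool's axes as they then stand; what a row does not reach is not made up. A row lasts 1/8 s, in which the tool goes at most 62.5 mm and 10.7 degrees, less where a joint would pass 70% of its speed; a pose out of reach is approached as far as the arm can. A call is refused whole if a number of a shift passes 6.25 or a number of a turn 10.7, either way. A call with a gripper value outside its range is refused whole. "jaw" is the opening, from 0 (shut) to 1 (fully open), set as the call begins (left out, the last holds). The fingers move at their own pace and stop on an object; "squeeze" is the grip in N (left out, the last holds). Time passes only in rows, so rows that do not move let the fingers close. It gives the time, the measured TCP pose, the force, the opening and the grip force at its end, in the units of the state.
- status.sense(): the state, without advancing time (a new reading comes with each control period).
- imaging.grab_frame(name): name is "scene" or "top" or "wrist"; returns a dict with "color" (420x560x3 uint8, red, green, blue), "fx", "fy", "cx", "cy" (pixels), "R" (3x3) and "t" (3): a world point X has camera coordinates R X + t. Camera axes: x right, y down, z forward; pixel columns grow to the right and rows downward; lengths in m; the calibration is good to about 2 mm. A picture is of the moment at which its call begins. There is no depth.
- order.close_job(): hands the job in; it is judged then, once.
Trained networks look in the newest picture that a camera, given by its name, has taken for a name from the list of things; names that differ only in an ending like _2 or _b are one class to them, and where a whole thing is asked for, a point or a joint stands for the part that bears it (a point fixed in the world has none). Each returns a list of dicts, best first, with "conf" (0 to 1); they miss things now and then, are a little off and sometimes report something else, mostly with a low value. They report only what shows in the picture. A call takes as long as a camera call.
- models.search_frame(thing, camera): "position" ([x, y, z] in m, in world coordinates, good to about 4 mm: the middle of the surface that is visible of it).
- models.cut_out(thing, camera): "pixels" (420x560 bool, what is visible of it).
- models.mark_of(thing, camera): "position" ([x, y, z] in m, in world coordinates, good to about 4 mm: a listed point, or the origin of a listed thing).
The state is a dict: "t": time; "joint_positions": joint angles; "qd": joint speeds; "joint_efforts": joint torques, N m; "eef_pos": TCP position; "ee_rot": TCP orientation; "force": force on the tool from outside, world axes, zero at the start; "torque": the same for the moment, N m; "width": finger opening in m; "grip_force": force on a finger pad.
Only numpy, scipy, OpenCV 4.12 (cv2) and the standard library are available. Lean on these libraries where they do the work, as an engineer would, in place of code of your own. Each camera call takes 0.05 s, during which the arm holds its last target. There are 200 camera calls.

### The job

Make up the kit for one small water meter in the three-pocket caddy: stand the small tailpiece, flange down, in the small round pocket and slip the small union nut down over it until it rests on the flange; set the small register, dial up, in the large round pocket; and lay the pulse module flat in the oblong pocket. The large tailpiece, nut and register belong to another meter: leave them standing where they are.

Things in the scene. Friction and masses are not known exactly. Their poses are not given: they have to be found in the camera images.
- tail_small: Small tailpiece: brass tube with a flange at its foot, standing upright. Flange 36 mm diameter, 6 mm thick; tube 18 mm diameter (thread ridges to 19), 58 mm high overall. Origin: centre of the flange's underside; z up, at rest standing as it should be.
- nut_small: Small union nut: hexagonal brass ring lying flat, 38 mm across flats, 30 mm high, hexagonal bore 28 mm across flats (open right through, so it passes over the small tailpiece's tube but not its flange). Origin: centre of its underside; z up; x points at the middle of a flat (and so does every 60 degrees from it).
- reg_small: Small register: dark blue cylinder 54 mm diameter, 38 mm high (40 mm with its dial), white dial in a steel rim on top. Origin: centre of its underside; z up, at rest standing as it should be.
- module: Pulse module: black plastic box 34 mm (x) by 50 mm (y) by 32 mm high with a grey plate and two screws on top. Origin: centre of its underside; z up.
- tail_big: Large tailpiece, a look-alike that stays: flange 50 mm diameter, tube 28 mm diameter, 74 mm high. Origin: centre of the underside; z up.
- nut_big: Large union nut, a look-alike that stays: 52 mm across flats, 36 mm high, bore 38 mm. Origin: centre of the underside; z up.
- reg_big: Large register, a look-alike that stays: 72 mm diameter, 46 mm high. Origin: centre of the underside; z up.
- pocket_small: Small round pocket, 54 mm diameter, 8 mm deep, with a black mat on its floor, in a grey block 88 x 88 x 12 mm; one of three side by side in any order, 91 mm apart along a fixed low aluminium caddy (102 x 286 mm, rim 14 mm above the table). Origin: centre of the block's underside, 4 mm above the table; pocket floor 4 mm, block top 12 mm above the origin. z up, x across the caddy, y along it.
- pocket_large: Large round pocket, 74 mm diameter, 8 mm deep, with a black mat on its floor, in a grey block 88 x 88 x 12 mm; one of three side by side in any order, 91 mm apart along a fixed low aluminium caddy (102 x 286 mm, rim 14 mm above the table). Origin: centre of the block's underside, 4 mm above the table; pocket floor 4 mm, block top 12 mm above the origin. z up, x across the caddy, y along it.
- pocket_oblong: Oblong pocket, 52 mm (x) by 68 mm (y), 8 mm deep, with a black mat on its floor, in a grey block 88 x 88 x 12 mm; one of three side by side in any order, 91 mm apart along a fixed low aluminium caddy (102 x 286 mm, rim 14 mm above the table). Origin: centre of the block's underside, 4 mm above the table; pocket floor 4 mm, block top 12 mm above the origin. z up, x across the caddy, y along it.

How it is judged:
At the end, for the whole second after the job is handed in: Tailpiece, register, module upright on the floor of their pockets (15 mm off centre, 3 mm height, 0.1 rad tilt; module along pocket to 0.35 rad); nut flat on the flange, 10 mm off its axis, underside 3-10 mm above its foot; large parts upright, moved under 30 mm; all at rest (horizontal distance between tail_small and pocket_small below 0.015 m and z of tail_small in the frame of pocket_small between 0.001 and 0.007 m and angle between each of tail_small, reg_small, module, nut_small, tail_big, nut_big, reg_big's own z axis and vertical below 0.1 rad and horizontal distance between reg_small and pocket_large below 0.015 m and z of reg_small in the frame of pocket_large between 0.001 and 0.007 m and horizontal distance between module and pocket_oblong below 0.015 m and z of module in the frame of pocket_oblong between 0.001 and 0.007 m and angle between the y axis of module and the y axis of pocket_oblong, either way round below 0.35 rad and horizontal distance between nut_small and tail_small below 0.01 m and z of nut_small in the frame of tail_small between 0.003 and 0.01 m and distance of each of tail_big, nut_big, reg_big from where it was at the start of the episode below 0.03 m and linear speed of each of tail_small, tail_big, nut_small, nut_big, reg_small, reg_big, module below 0.02 m/s and angular speed of each of tail_small, tail_big, nut_small, nut_big, reg_small, reg_big, module below 0.2 rad/s); the robot touches nothing.
It also fails if it takes over 96 s, if anything falls off the work surface, if the arm or the gripper's body presses on something with over 40 N, if the wrist force passes 120 N, or if a joint passes its speed limit or range.

## Working session

There is one attempt and no reset: what is moved stays moved. The work goes in short steps, Python scripts to look and compute and a tool call to move; the robot and the scene stay as the last step left them, time stands still between calls to the robot, and variables do not carry over. Pictures are saved under pics/ and viewed, at most 14 in all, crops included, and the job is handed in when it is done.

Besides the shell and the picture viewer there is one more tool, called after "Request:" as name(argument=value, ...), one argument or row to a line, values as JSON. drive_tool: Moves the arm, as the interface text tells. Its arguments: {"type":"object","properties":{"deltas":{"type":"array","items":{"type":"object","properties":{"tx":{"type":"number"},"ty":{"type":"number"},"tz":{"type":"number"},"spin":{"type":"number"}}}},"jaw":{"type":"number"},"squeeze":{"type":"number"}},"required":["deltas"]}

```bash
mkdir -p pics; ls; python3 - <<'E'
from bench import status, imaging, models
import cv2
s=status.sense(); print({k:(v if not hasattr(v,'__len__') else [round(float(x),3) for x in v]) for k,v in s.items()})
for n in ["top","scene"]:
    f=imaging.grab_frame(n); cv2.imwrite(f"pics/{n}0.png",f["color"][...,::-1]); print(n,f["fx"],f["R"],f["t"])
for c in ["top","scene"]:
  for th in "tail_small nut_small reg_small module tail_big nut_big reg_big pocket_small pocket_large pocket_oblong".split():
    r=models.mark_of(th,c)
    print(c,th,[(round(d["conf"],2),[round(float(x),3) for x in d["position"]]) for d in r[:3]])
print(status.sense()["t"])
E
```

```text
pics
{'t': 0.0, 'joint_positions': [1.349, 0.69, -0.195, 1.566, 0.157, 0.902, -0.215], 'qd': [-0.001, 0.001, -0.001, -0.001, -0.0, -0.001, -0.001], 'joint_efforts': [-0.0, -53.961, -1.267, -15.854, 0.009, 0.009, 0.0], 'eef_pos': [0.158, -0.604, 0.404], 'ee_rot': [-0.001, 0.992, 0.128, -0.0], 'force': [0.925, 0.386, -0.136], 'torque': [0.012, 0.004, 0.063], 'grip_force': 0.0, 'width': 0.08567292392060058}
top 410.78301697725965 [[-0.01420116 -0.99985577  0.00931529]
 [-0.99834835  0.01365986 -0.05580304]
 [ 0.05566775 -0.01009237 -0.99839834]] [-0.00150872  0.54114456  0.92350764]
scene 503.97345806588584 [[ 0.05498846  0.99847998  0.00374125]
 [ 0.67870911 -0.03462926 -0.73359032]
 [-0.73234569  0.04287822 -0.67958167]] [-0.01402559 -0.32444542  1.42387663]
top tail_small [(0.47, [0.445, 0.01, -0.001])]
top nut_small [(0.84, [0.566, 0.378, 0.002])]
top reg_small [(0.86, [0.439, -0.297, -0.003])]
top module [(0.85, [0.569, -0.372, 0.002]), (0.49, [0.453, -0.158, 0.003]), (0.37, [0.627, -0.125, 0.012])]
top tail_big [(0.72, [0.454, -0.158, -0.0])]
top nut_big [(0.65, [0.437, 0.303, -0.001])]
top reg_big [(0.73, [0.457, 0.138, 0.002])]
top pocket_small [(0.85, [0.626, -0.122, 0.008]), (0.48, [0.614, -0.032, 0.007])]
top pocket_large [(0.93, [0.595, 0.056, 0.006])]
top pocket_oblong [(0.76, [0.617, -0.033, 0.004])]
scene tail_small [(0.71, [0.447, 0.008, -0.001])]
scene nut_small [(0.94, [0.566, 0.381, -0.002])]
scene reg_small [(0.59, [0.444, -0.294, -0.001]), (0.43, [0.457, 0.14, 0.006])]
scene module [(0.86, [0.569, -0.371, -0.001])]
scene tail_big [(0.66, [0.454, -0.161, -0.003]), (0.66, [0.439, -0.295, 0.0])]
scene nut_big [(0.79, [0.434, 0.303, 0.001])]
scene reg_big [(0.91, [0.458, 0.138, 0.003])]
scene pocket_small [(0.87, [0.629, -0.121, 0.005])]
scene pocket_large [(0.87, [0.598, 0.053, 0.002])]
scene pocket_oblong [(0.75, [0.616, -0.033, 0.005])]
1.1
```

View pics/top0.png

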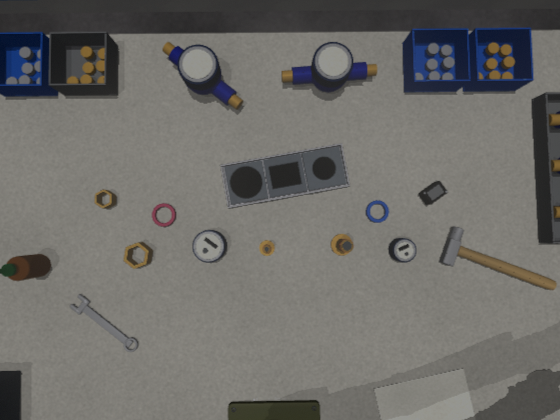

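View pics/scene0.png

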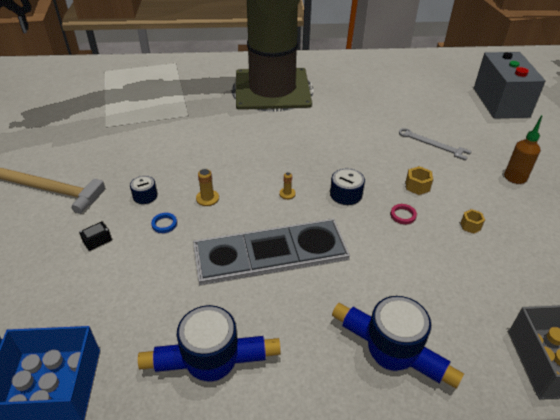

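The detections agree with the picture: caddy around (285,177), small tailpiece (267,247), register (403,250), module (432,192), nut (105,199). Next I fit poses to the masks to get the yaws.

```bash
cat > h.py <<'E'
import numpy as np, cv2, math
from scipy.optimize import minimize
from bench import status, imaging, models
def ring(r,n,z,ph=0): 
    a=ph+np.arange(n)*2*np.pi/n
    return np.c_[r*np.cos(a),r*np.sin(a),np.full(n,z)]
def box(x,y,h): return np.array([[sx*x/2,sy*y/2,z] for sx in(-1,1) for sy in(-1,1) for z in(0,h)])
S={"tail_small":[np.r_[ring(.018,40,0),ring(.018,40,.006)],np.r_[ring(.0093,30,.006),ring(.0093,30,.058)]],
"nut_small":[np.r_[ring(.019/math.cos(math.pi/6),6,0,math.pi/6),ring(.019/math.cos(math.pi/6),6,.03,math.pi/6)]],
"reg_small":[np.r_[ring(.027,50,0),ring(.027,50,.039)]],"module":[box(.034,.05,.032)]}
SS=8
def render(f,parts,x,y,z,yaw,o):
    m=np.zeros((420,560),np.uint8); c,s=math.cos(yaw),math.sin(yaw)
    big=np.zeros((160*SS,160*SS),np.uint8)
    for P in parts:
        W=P@np.array([[c,-s,0],[s,c,0],[0,0,1]]).T+[x,y,z]
        C=W@f["R"].T+f["t"]; uv=C[:,:2]/C[:,2:]*[f["fx"],f["fy"]]+[f["cx"],f["cy"]]
        h=cv2.convexHull(((uv-o+.5)*SS).astype(np.float32)); cv2.fillConvexPoly(big,np.round(h).astype(np.int32),1)
    return cv2.resize(big.astype(np.float32),(160,160),interpolation=cv2.INTER_AREA)
def fit(name,cam,p0,z=0,yaws=(0,),f=None):
    f=f or imaging.grab_frame(cam); r=models.cut_out(name,cam)
    if not r: return None
    m=np.asarray(min(r[:1],key=lambda d:-d["conf"])["pixels"]).astype(np.float32)
    C=f["R"]@np.array([p0[0],p0[1],z])+f["t"]; uv=C[:2]/C[2]*[f["fx"],f["fy"]]+[f["cx"],f["cy"]]
    o=np.maximum(np.round(uv).astype(int)-80,0); mm=np.zeros((160,160),np.float32); q=m[o[1]:o[1]+160,o[0]:o[0]+160]; mm[:q.shape[0],:q.shape[1]]=q
    cost=lambda p:1-(lambda R:np.minimum(R,mm).sum()/np.maximum(R,mm).sum())(render(f,S[name],p[0]/100,p[1]/100,z,p[2]*.3,o))
    best=min((minimize(cost,[p0[0]*100,p0[1]*100,y/.3],method="Nelder-Mead",options=dict(initial_simplex=np.array([p0[0]*100,p0[1]*100,y/.3])+np.array([[0,0,0],[.6,0,0],[0,.6,0],[0,0,.6]]))) for y in yaws),key=lambda r:r.fun)
    x=best.x; return [round(x[0]/100,4),round(x[1]/100,4),round(math.degrees(x[2]*.3),1),round(1-best.fun,3)]
def pose():
    s=status.sense(); w,a,b,c=s["ee_rot"]; p=s["eef_pos"]
    psi=math.degrees(math.atan2(2*(a*b+w*c),1-2*(b*b+c*c)))
    return s,np.array(p),psi
def go(x,y,z,psi):
    "z of grasp point"
    s,p,ps=pose(); d=np.array([x,y,z+.155])-p; r=math.radians(ps); 
    t=[d[0]*math.cos(r)+d[1]*math.sin(r),d[0]*math.sin(r)-d[1]*math.cos(r),-d[2]]
    print("shift cm",np.round(np.array(t)*100,2),"spin",round(-(psi-ps),1),"psi",round(ps,1),"t",round(s["t"],2),"q7",round(s["joint_positions"][6],2),"F",np.round(s["force"],1),"w",round(s["width"],4))
E
python3 - <<'E'
from h import *
g={"tail_small":(.446,.009),"nut_small":(.566,.38),"reg_small":(.441,-.296),"module":(.569,-.372)}
F={}
for c in("top","scene"):
    f=imaging.grab_frame(c)
    for n,p in g.items():
        ys={"module":[0,.75,1.5,-.75],"nut_small":[0,.5,-.4]}.get(n,(0,))
        print(c,n,fit(n,c,p,yaws=ys,f=f))
# caddy: pocket masks (dark mats) centroid
    for n in("pocket_small","pocket_large","pocket_oblong"):
        print(n,[np.round(d["position"],4) for d in models.search_frame(n,c)[:1]])
E
```

```text
top tail_small [np.float64(0.4462), np.float64(0.0129), -0.7, np.float64(0.929)]
top nut_small [np.float64(0.5629), np.float64(0.3792), -25.6, np.float64(0.683)]
top reg_small [np.float64(0.4389), np.float64(-0.2933), 10.9, np.float64(0.94)]
top module [np.float64(0.5673), np.float64(-0.3698), 30.4, np.float64(0.846)]
pocket_small [array([ 0.6283, -0.1237,  0.0187])]
pocket_large [array([0.5959, 0.0566, 0.0073])]
pocket_oblong [array([ 0.6123, -0.0302,  0.0194])]
scene tail_small [np.float64(0.4464), np.float64(0.0122), 5.8, np.float64(0.84)]
scene nut_small [np.float64(0.5635), np.float64(0.3776), 16.2, np.float64(0.931)]
scene reg_small [np.float64(0.4383), np.float64(-0.2946), 2.8, np.float64(0.847)]
scene module [np.float64(0.5673), np.float64(-0.3714), 32.2, np.float64(0.909)]
pocket_small [array([ 0.6302, -0.1199,  0.0165])]
pocket_large [array([0.5959, 0.055 , 0.0062])]
pocket_oblong [array([ 0.6151, -0.0305,  0.0156])]
```

```bash
python3 - <<'E'
from h import *
go(.567,-.371,.10,31)
f=imaging.grab_frame("top"); g=cv2.cvtColor(f["color"],cv2.COLOR_RGB2GRAY)
m=np.zeros_like(g); m[150:205,225:348]=(g[150:205,225:348]<45)
n,l,st,c=cv2.connectedComponentsWithStats(m)
for i in range(1,n):
    if st[i,4]>150:
        u=c[i]; d=np.array([(u[0]-f["cx"])/f["fx"],(u[1]-f["cy"])/f["fy"],1]); o=-f["R"].T@f["t"]; d=f["R"].T@d
        k=(.009-o[2])/d[2]; print(st[i],u,o+k*d)
E
```

```text
shift cm [ 45.47 -12.26  14.97] spin -16.3 psi 14.7 t 1.9 q7 -0.22 F [-0.2  0.4 -0.7] w 0.0852
[313 157  22  22 374] [323.5026738  167.85828877] [ 0.62889138 -0.1226971   0.009     ]
[269 162  32  26 610] [284.59180328 174.84590164] [ 0.61379329 -0.03236828  0.009     ]
[231 167  31  31 745] [245.89798658 181.92080537] [0.59854191 0.05713012 0.009     ]
```

Request:
drive_tool(
  deltas=[
    {"tx": 4.55,"ty": -1.23,"tz": 1.5},
    {"tx": 4.55,"ty": -1.23,"tz": 1.5},
    {"tx": 4.55,"ty": -1.23,"tz": 1.5},
    {"tx": 4.55,"ty": -1.23,"tz": 1.5},
    {"tx": 4.55,"ty": -1.23,"tz": 1.5},
    {"tx": 4.55,"ty": -1.23,"tz": 1.5},
    {"tx": 4.55,"ty": -1.23,"tz": 1.5},
    {"tx": 4.55,"ty": -1.23,"tz": 1.5},
    {"tx": 4.55,"ty": -1.23,"tz": 1.5},
    {"tx": 4.55,"ty": -1.23,"tz": 1.5},
    {"spin": -8.2},
    {"spin": -8.1},
    {},
  ],
  jaw=1,
  squeeze=40,
)

```text
schema error: expected keys tx, ty, tz, spin
```

```bash
python3 - <<'E'
from h import *
go(.567,-.371,.025,31)
f=imaging.grab_frame("wrist"); cv2.imwrite("pics/w1.png",f["color"][...,::-1])
for i in range(2): print(fit("module","wrist",(.567,-.371),yaws=[.54],f=f))
E
```

```text
shift cm [ 45.47 -12.26  22.47] spin -16.3 psi 14.7 t 1.95 q7 -0.22 F [-0.2 -0.5 -0.4] w 0.0855
None
None
```

View pics/w1.png

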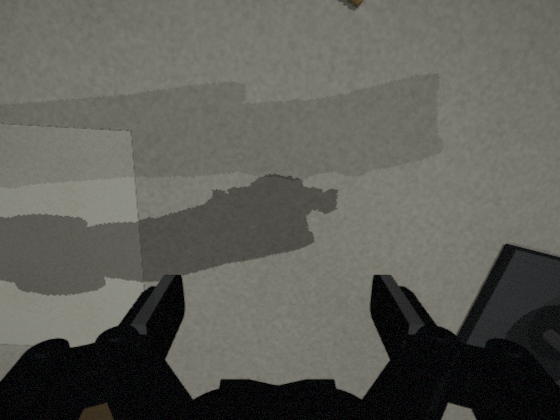

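The call was refused, so the arm is still at its start pose. The wrist picture shows only bare table, with the fingers at about (150,330) and (400,330). Every row needs all four keys.

Request:
drive_tool(
  deltas=[
    {"tx": 4.55,"ty": -1.23,"tz": 1.5,"spin": 0},
    {"tx": 4.55,"ty": -1.23,"tz": 1.5,"spin": 0},
    {"tx": 4.55,"ty": -1.23,"tz": 1.5,"spin": 0},
    {"tx": 4.55,"ty": -1.23,"tz": 1.5,"spin": 0},
    {"tx": 4.55,"ty": -1.23,"tz": 1.5,"spin": 0},
    {"tx": 4.55,"ty": -1.23,"tz": 1.5,"spin": 0},
    {"tx": 4.55,"ty": -1.23,"tz": 1.5,"spin": 0},
    {"tx": 4.55,"ty": -1.23,"tz": 1.5,"spin": 0},
    {"tx": 4.55,"ty": -1.23,"tz": 1.5,"spin": 0},
    {"tx": 4.55,"ty": -1.23,"tz": 1.5,"spin": 0},
    {"tx": 0,"ty": 0,"tz": 0,"spin": -8.2},
    {"tx": 0,"ty": 0,"tz": 0,"spin": -8.1},
    {"tx": 0,"ty": 0,"tz": 0,"spin": 0},
  ],
  jaw=1,
  squeeze=40,
)

```text
t: 3.72
eef_pos: [0.5672, -0.3707, 0.2545]
ee_rot: [-0.0, 0.964, 0.266, 0.0]
force: [-0.4, 0.1, -0.3]
width: 0.0854
grip_force: 0.0
```

```bash
python3 - <<'E'
from h import *
go(.567,-.371,.025,31)
f=imaging.grab_frame("wrist"); cv2.imwrite("pics/w2.png",f["color"][...,::-1])
print(fit("module","wrist",(.567,-.371),yaws=[.54],f=f))
E
```

```text
shift cm [-0.03  0.01  7.45] spin -0.1 psi 30.9 t 3.73 q7 -0.69 F [-0.4  0.1 -0.3] w 0.0854
[np.float64(0.5681), np.float64(-0.371), 32.7, np.float64(0.914)]
```

View pics/w2.png

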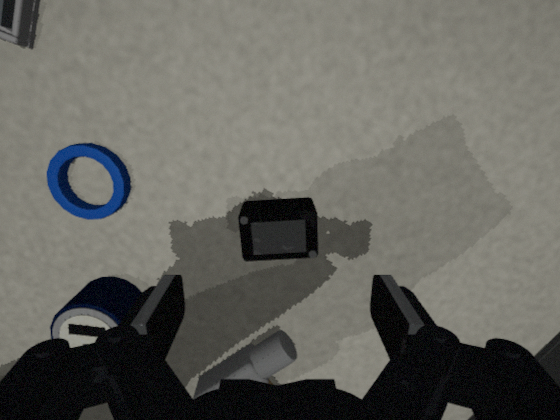

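The module sits square between the fingers at (278,230). The hammer head at (250,360) is about 8 cm behind, so it is clear of the fingers. I'll go down and grip.

Request:
drive_tool(
  deltas=[
    {"tx": 0.1,"ty": 0,"tz": 2.5,"spin": -1.2},
    {"tx": 0,"ty": 0,"tz": 2.5,"spin": 0},
    {"tx": 0,"ty": 0,"tz": 2.4,"spin": 0},
    {"tx": 0,"ty": 0,"tz": 0,"spin": 0},
  ],
)

```text
t: 4.32
eef_pos: [0.5671, -0.3695, 0.1785]
ee_rot: [-0.001, 0.961, 0.277, -0.002]
force: [0.2, -0.1, -0.3]
width: 0.0851
grip_force: 0.0
```

Request:
drive_tool(
  deltas=[
    {"tx": 0,"ty": 0,"tz": 0,"spin": 0},
    {"tx": 0,"ty": 0,"tz": 0,"spin": 0},
    {"tx": 0,"ty": 0,"tz": 0,"spin": 0},
    {"tx": 0,"ty": 0,"tz": 0,"spin": 0},
  ],
  jaw=0,
)

```text
t: 4.82
eef_pos: [0.5687, -0.3704, 0.1822]
ee_rot: [0.001, 0.961, 0.277, 0.001]
force: [-1.1, 0.6, 6.5]
width: 0.0493
grip_force: 41.8
```

```bash
python3 - <<'E'
from h import *
print(status.sense()["grip_force"])
go(.6137,-.0325,.033,9.6)
E
```

```text
41.762961745262146
shift cm [ 21.79 -26.22  -0.58] spin 22.5 psi 32.1 t 4.83 q7 -0.69 F [-1.1  0.6  6.5] w 0.0493
```

Request:
drive_tool(
  deltas=[
    {"tx": 0,"ty": 0,"tz": -2,"spin": 0},
    {"tx": 0,"ty": 0,"tz": -4,"spin": 0},
    {"tx": 3.11,"ty": -3.75,"tz": -1,"spin": 0},
    {"tx": 3.11,"ty": -3.75,"tz": 0,"spin": 0},
    {"tx": 3.11,"ty": -3.75,"tz": 0,"spin": 0},
    {"tx": 3.11,"ty": -3.75,"tz": 0,"spin": 0},
    {"tx": 3.11,"ty": -3.75,"tz": 0,"spin": 0},
    {"tx": 3.11,"ty": -3.75,"tz": 0,"spin": 0},
    {"tx": 3.11,"ty": -3.75,"tz": 0,"spin": 0},
    {"tx": 0,"ty": 0,"tz": 0,"spin": 7.5},
    {"tx": 0,"ty": 0,"tz": 0,"spin": 7.5},
    {"tx": 0,"ty": 0,"tz": 0,"spin": 7.5},
    {"tx": 0,"ty": 0,"tz": 0,"spin": 0},
  ],
)

```text
t: 6.45
eef_pos: [0.6127, -0.0316, 0.2516]
ee_rot: [0.0, 0.996, 0.085, 0.0]
force: [0.3, -1.0, -0.8]
width: 0.0496
grip_force: 41.4
```

```bash
python3 - <<'E'
from h import *
print(status.sense()["grip_force"],status.sense()["eef_pos"])
go(.6137,-.0325,.035,9.6)
f=imaging.grab_frame("wrist"); cv2.imwrite("pics/w3.png",f["color"][...,::-1])
E
```

```text
41.394596099853516 [ 0.61274371 -0.03164368  0.25155576]
shift cm [0.08 0.1  6.16] spin 0.1 psi 9.7 t 6.45 q7 -1.41 F [ 0.3 -1.  -0.8] w 0.0496
```

View pics/w3.png

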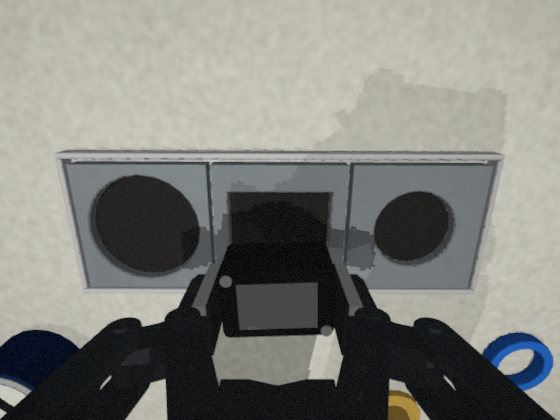

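The module is held level and lined up over the oblong pocket at (280,230).

Request:
drive_tool(
  deltas=[
    {"tx": 0.08,"ty": 0.1,"tz": 2.5,"spin": 0},
    {"tx": 0,"ty": 0,"tz": 2,"spin": 0},
    {"tx": 0,"ty": 0,"tz": 1,"spin": 0},
    {"tx": 0,"ty": 0,"tz": 0.4,"spin": 0},
    {"tx": 0,"ty": 0,"tz": 0.2,"spin": 0},
    {"tx": 0,"ty": 0,"tz": 0,"spin": 0},
  ],
)

```text
t: 7.25
eef_pos: [0.6139, -0.0328, 0.1903]
ee_rot: [0.0, 0.996, 0.084, 0.001]
force: [-0.5, 0.2, -1.3]
width: 0.0496
grip_force: 41.4
```

Request:
drive_tool(
  deltas=[
    {"tx": 0,"ty": 0,"tz": 0.15,"spin": 0},
    {"tx": 0,"ty": 0,"tz": 0,"spin": 0},
  ],
)

```text
t: 7.5
eef_pos: [0.614, -0.0328, 0.1902]
ee_rot: [0.0, 0.996, 0.084, 0.001]
force: [-2.6, 0.0, 11.2]
width: 0.0497
grip_force: 42.5
```

Request:
drive_tool(
  deltas=[
    {"tx": 0,"ty": 0,"tz": 0,"spin": 0},
    {"tx": 0,"ty": 0,"tz": 0,"spin": 0},
    {"tx": 0,"ty": 0,"tz": 0,"spin": 0},
    {"tx": 0,"ty": 0,"tz": -2,"spin": 0},
    {"tx": 0,"ty": 0,"tz": -5,"spin": 0},
    {"tx": 0,"ty": 0,"tz": -4,"spin": 0},
    {"tx": 0,"ty": 0,"tz": 0,"spin": 0},
  ],
  jaw=0.72,
)

```text
t: 8.38
eef_pos: [0.6151, -0.033, 0.303]
ee_rot: [0.0, 0.996, 0.084, 0.004]
force: [0.2, -0.1, 0.3]
width: 0.0612
grip_force: 0.0
```

```bash
python3 - <<'E'
from h import *
go(.4387,-.294,.12,9.6)
f=imaging.grab_frame("top")
print(fit("module","top",(.6137,-.0325),z=.008,yaws=[.17],f=f), fit("reg_small","top",(.4387,-.294),f=f))
print(models.mark_of("module","top")[:1])
E
```

```text
shift cm [-21.76  22.77   2.8 ] spin 0.0 psi 9.6 t 8.38 q7 -1.41 F [ 0.2 -0.1  0.3] w 0.0612
None [np.float64(0.4394), np.float64(-0.2926), 6.5, np.float64(0.842)]
[]
```

Request:
drive_tool(
  deltas=[
    {"tx": -3.11,"ty": 3.25,"tz": 0.4,"spin": 0},
    {"tx": -3.11,"ty": 3.25,"tz": 0.4,"spin": 0},
    {"tx": -3.11,"ty": 3.25,"tz": 0.4,"spin": 0},
    {"tx": -3.11,"ty": 3.25,"tz": 0.4,"spin": 0},
    {"tx": -3.11,"ty": 3.25,"tz": 0.4,"spin": 0},
    {"tx": -3.11,"ty": 3.25,"tz": 0.4,"spin": 0},
    {"tx": -3.11,"ty": 3.25,"tz": 0.4,"spin": 0},
    {"tx": 0,"ty": 0,"tz": 0,"spin": 0},
  ],
  jaw=1,
)

```text
t: 9.57
eef_pos: [0.4337, -0.2972, 0.269]
ee_rot: [0.0, 0.997, 0.08, -0.002]
force: [-0.1, 0.1, -0.7]
width: 0.0855
grip_force: 0.0
```

```bash
python3 - <<'E'
from h import *
f=imaging.grab_frame("wrist"); r=fit("reg_small","wrist",(.4387,-.294),f=f); print(r)
go(.4387,-.2935,.029,9.6)
f=imaging.grab_frame("top"); cv2.imwrite("pics/t2.png",cv2.resize(f["color"][130:280,60:460,::-1],(800,300)))
print(fit("module","top",(.6137,-.0325),z=.008,yaws=[.17],f=f), [d["position"] for d in models.mark_of("module","top")[:1]])
E
```

```text
[np.float64(0.4403), np.float64(-0.2956), 2.4, np.float64(0.957)]
shift cm [0.18 0.03 8.54] spin 0.0 psi 9.6 t 9.68 q7 -1.0 F [ 0.2 -0.3  0.4] w 0.0852
[np.float64(0.6122), np.float64(-0.0315), 10.9, np.float64(0.932)] [[0.6157, -0.0339, 0.0095]]
```

View pics/t2.png

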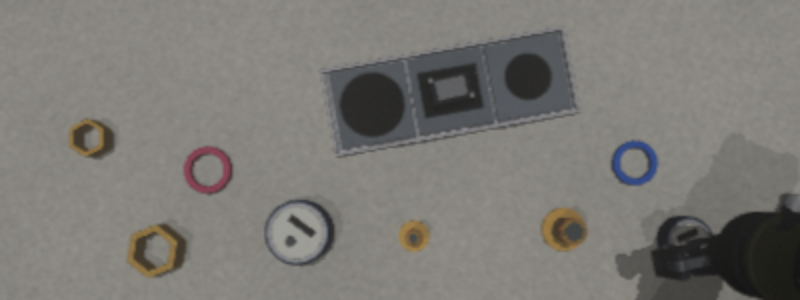

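The module lies in the oblong pocket at crop (450,90). Now the register.

Request:
drive_tool(
  deltas=[
    {"tx": 0.23,"ty": 0.1,"tz": 3,"spin": 0},
    {"tx": 0,"ty": 0,"tz": 3,"spin": 0},
    {"tx": 0,"ty": 0,"tz": 2.6,"spin": 0},
    {"tx": 0,"ty": 0,"tz": 0,"spin": 0},
  ],
)

```text
t: 10.32
eef_pos: [0.4399, -0.2927, 0.1828]
ee_rot: [-0.001, 0.996, 0.085, -0.001]
force: [0.5, -0.5, 0.2]
width: 0.0854
grip_force: 0.0
```

Request:
drive_tool(
  deltas=[
    {"tx": 0,"ty": 0,"tz": 0,"spin": 0},
    {"tx": 0,"ty": 0,"tz": 0,"spin": 0},
    {"tx": 0,"ty": 0,"tz": 0,"spin": 0},
    {"tx": 0,"ty": 0,"tz": 0,"spin": 0},
  ],
  jaw=0,
)

```text
t: 10.82
eef_pos: [0.4402, -0.2944, 0.1857]
ee_rot: [0.001, 0.996, 0.084, 0.001]
force: [-0.9, 0.9, 5.1]
width: 0.0521
grip_force: 42.5
```

Request:
drive_tool(
  deltas=[
    {"tx": 0,"ty": 0,"tz": -2,"spin": 0},
    {"tx": 0,"ty": 0,"tz": -4,"spin": 0},
    {"tx": 0,"ty": 0,"tz": -5,"spin": 0},
    {"tx": 0,"ty": 0,"tz": 0,"spin": 0},
  ],
)

```text
t: 11.32
eef_pos: [0.4406, -0.2949, 0.298]
ee_rot: [0.002, 0.996, 0.084, 0.003]
force: [-0.4, -0.1, -1.5]
width: 0.0525
grip_force: 42.8
```

```bash
python3 - <<'E'
from h import *
go(.5984,.057,.1,9.6)
E
```

```text
shift cm [ 21.45 -32.06   4.3 ] spin 0.0 psi 9.6 t 11.32 q7 -1.0 F [-0.4 -0.1 -1.5] w 0.0525
```

Request:
drive_tool(
  deltas=[
    {"tx": 3.06,"ty": -4.58,"tz": 0,"spin": 0},
    {"tx": 3.06,"ty": -4.58,"tz": 0,"spin": 0},
    {"tx": 3.06,"ty": -4.58,"tz": 0,"spin": 0},
    {"tx": 3.06,"ty": -4.58,"tz": 0,"spin": 0},
    {"tx": 3.06,"ty": -4.58,"tz": 0,"spin": 0},
    {"tx": 3.06,"ty": -4.58,"tz": 0,"spin": 0},
    {"tx": 3.06,"ty": -4.58,"tz": 0,"spin": 0},
    {"tx": 0,"ty": 0,"tz": 3,"spin": 0},
    {"tx": 0,"ty": 0,"tz": 3,"spin": 0},
    {"tx": 0,"ty": 0,"tz": 0,"spin": 0},
    {"tx": 0,"ty": 0,"tz": 0,"spin": 0},
  ],
)

```text
t: 12.7
eef_pos: [0.5971, 0.0576, 0.2346]
ee_rot: [0.0, 0.996, 0.084, 0.0]
force: [0.1, 0.4, -1.0]
width: 0.0526
grip_force: 42.7
```

```bash
python3 - <<'E'
from h import *
go(.5984,.057,.0385,9.6)
f=imaging.grab_frame("wrist"); cv2.imwrite("pics/w4.png",f["color"][...,::-1])
E
```

```text
shift cm [0.11 0.08 4.11] spin 0.0 psi 9.6 t 12.7 q7 -1.53 F [ 0.1  0.4 -1. ] w 0.0526
```

View pics/w4.png

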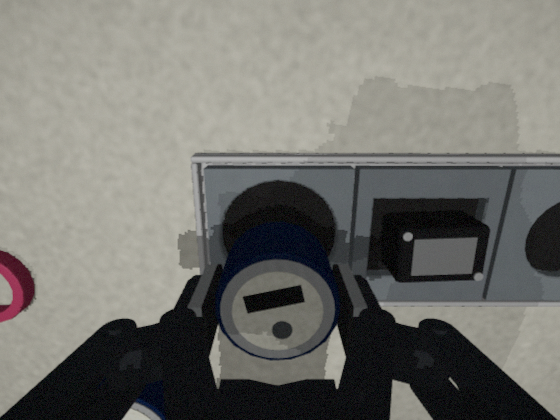

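The register is held level above the large pocket at (278,230), and the module is well placed at (440,245). I'll lower the register.

Request:
drive_tool(
  deltas=[
    {"tx": 0.1,"ty": 0.08,"tz": 2,"spin": 0},
    {"tx": 0,"ty": 0,"tz": 1.2,"spin": 0},
    {"tx": 0,"ty": 0,"tz": 0.5,"spin": 0},
    {"tx": 0,"ty": 0,"tz": 0.3,"spin": 0},
    {"tx": 0,"ty": 0,"tz": 0.1,"spin": 0},
    {"tx": 0,"ty": 0,"tz": 0,"spin": 0},
  ],
)

```text
t: 13.5
eef_pos: [0.5979, 0.0572, 0.1937]
ee_rot: [0.0, 0.996, 0.084, -0.0]
force: [-2.1, -0.4, 3.3]
width: 0.0524
grip_force: 43.2
```

Contact. I'll open only partway and rise.

Request:
drive_tool(
  deltas=[
    {"tx": 0,"ty": 0,"tz": 0,"spin": 0},
    {"tx": 0,"ty": 0,"tz": 0,"spin": 0},
    {"tx": 0,"ty": 0,"tz": 0,"spin": 0},
    {"tx": 0,"ty": 0,"tz": -2,"spin": 0},
    {"tx": 0,"ty": 0,"tz": -5,"spin": 0},
    {"tx": 0,"ty": 0,"tz": -4,"spin": 0},
    {"tx": 0,"ty": 0,"tz": 0,"spin": 0},
  ],
  jaw=0.77,
)

```text
t: 14.38
eef_pos: [0.5995, 0.0572, 0.3078]
ee_rot: [-0.0, 0.996, 0.084, 0.004]
force: [-0.1, -0.1, -0.4]
width: 0.0655
grip_force: 0.0
```

```bash
python3 - <<'E'
from h import *
go(.4463,.0122,.12,9.6)
E
```

```text
shift cm [-15.86   1.87   3.28] spin 0.0 psi 9.6 t 14.38 q7 -1.53 F [-0.1 -0.1 -0.4] w 0.0655
```

Request:
drive_tool(
  deltas=[
    {"tx": -4,"ty": 0.47,"tz": 0.6,"spin": 0},
    {"tx": -4,"ty": 0.47,"tz": 0.8,"spin": 0},
    {"tx": -4,"ty": 0.47,"tz": 0.8,"spin": 0},
    {"tx": -3.86,"ty": 0.46,"tz": 0.8,"spin": 0},
    {"tx": 0,"ty": 0,"tz": 0,"spin": 0},
    {"tx": 0,"ty": 0,"tz": 0,"spin": 0},
  ],
  jaw=0.6,
)

```text
t: 15.12
eef_pos: [0.4458, 0.0124, 0.2733]
ee_rot: [-0.0, 0.996, 0.084, 0.001]
force: [0.4, -0.2, -0.6]
width: 0.0512
grip_force: 0.0
```

```bash
python3 - <<'E'
from h import *
f=imaging.grab_frame("wrist"); print(fit("tail_small","wrist",(.446,.0122),f=f), len(models.cut_out("tail_small","wrist")))
cv2.imwrite("pics/w5.png",f["color"][...,::-1])
go(.4463,.0122,.036,9.6)
E
```

```text
[np.float64(0.4478), np.float64(0.0111), 9.3, np.float64(0.929)] 1
shift cm [0.01 0.04 8.23] spin 0.1 psi 9.7 t 15.28 q7 -1.49 F [ 0.4  0.6 -0.2] w 0.0514
```

View pics/w5.png

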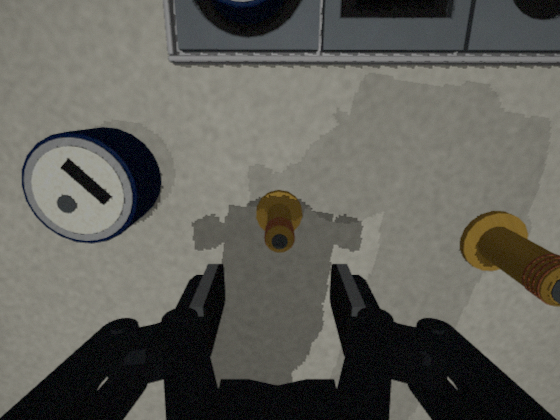

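The tailpiece at (280,210) is centred between the fingers.

Request:
drive_tool(
  deltas=[
    {"tx": 0.08,"ty": 0.08,"tz": 3,"spin": 0},
    {"tx": 0,"ty": 0,"tz": 3,"spin": 0},
    {"tx": 0,"ty": 0,"tz": 2.2,"spin": 0},
    {"tx": 0,"ty": 0,"tz": 0,"spin": 0},
  ],
)

```text
t: 15.78
eef_pos: [0.4527, 0.012, 0.194]
ee_rot: [-0.0, 0.996, 0.084, -0.004]
force: [0.1, -0.9, 0.3]
width: 0.0514
grip_force: 0.0
```

Request:
drive_tool(
  deltas=[
    {"tx": 0,"ty": 0,"tz": 0,"spin": 0},
    {"tx": 0,"ty": 0,"tz": 0,"spin": 0},
    {"tx": 0,"ty": 0,"tz": 0,"spin": 0},
    {"tx": 0,"ty": 0,"tz": 0,"spin": 0},
    {"tx": 0,"ty": 0,"tz": 0,"spin": 0},
  ],
  jaw=0,
)

```text
t: 16.4
eef_pos: [0.4521, 0.0117, 0.1958]
ee_rot: [-0.0, 0.996, 0.084, -0.004]
force: [-0.0, 0.4, 7.0]
width: 0.0167
grip_force: 39.4
```

Request:
drive_tool(
  deltas=[
    {"tx": 0,"ty": 0,"tz": -2,"spin": 0},
    {"tx": 0,"ty": 0,"tz": -4,"spin": 0},
    {"tx": 0,"ty": 0,"tz": -4,"spin": 0},
    {"tx": 0,"ty": 0,"tz": 0,"spin": 0},
  ],
)

```text
t: 16.9
eef_pos: [0.4534, 0.0116, 0.2974]
ee_rot: [-0.0, 0.996, 0.084, -0.002]
force: [1.1, -0.5, -1.0]
width: 0.0169
grip_force: 39.3
```

```bash
python3 - <<'E'
from h import *
go(.6289,-.1227,.1,9.6)
E
```

```text
shift cm [15.05 16.18  4.24] spin 0.0 psi 9.6 t 16.9 q7 -1.53 F [ 1.1 -0.5 -1. ] w 0.0169
```

Request:
drive_tool(
  deltas=[
    {"tx": 3.1,"ty": 3.24,"tz": 0,"spin": 0},
    {"tx": 3.1,"ty": 3.24,"tz": 0,"spin": 0},
    {"tx": 3.1,"ty": 3.24,"tz": 0,"spin": 0},
    {"tx": 3.1,"ty": 3.24,"tz": 0,"spin": 0},
    {"tx": 3.1,"ty": 3.24,"tz": 0,"spin": 0},
    {"tx": 0,"ty": 0,"tz": 3,"spin": 0},
    {"tx": 0,"ty": 0,"tz": 2,"spin": 0},
    {"tx": 0,"ty": 0,"tz": 0,"spin": 0},
    {"tx": 0,"ty": 0,"tz": 0,"spin": 0},
  ],
)

```text
t: 18.02
eef_pos: [0.6324, -0.1215, 0.2437]
ee_rot: [-0.0, 0.996, 0.085, -0.004]
force: [0.6, -0.1, -0.4]
width: 0.0167
grip_force: 39.3
```

```bash
python3 - <<'E'
from h import *
s,p,_=pose(); z=p[2]-.1958; print(p)
for c in("wrist","scene","top"):
    f=imaging.grab_frame(c); print(c,fit("tail_small",c,(p[0]-.005,p[1]),z=z,f=f))
    if c=="wrist": cv2.imwrite("pics/w6.png",f["color"][...,::-1])
go(.6289,-.1227,.0485,9.6)
E
```

```text
[ 0.63237884 -0.12153021  0.24372342]
wrist None
scene [np.float64(0.6274), np.float64(-0.1222), 2.0, np.float64(0.785)]
top None
shift cm [-0.37  0.01  4.07] spin 0.1 psi 9.7 t 18.32 q7 -1.33 F [ 0.1  1.1 -0.6] w 0.0171
```

View pics/w6.png

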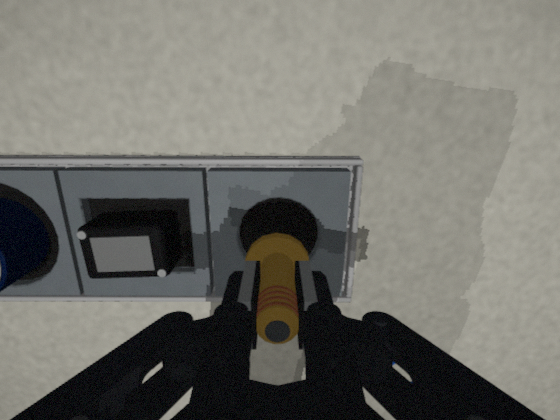

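The tailpiece hangs straight over the small pocket at (278,230), within about 2 mm. I'll lower it.

Request:
drive_tool(
  deltas=[
    {"tx": 0.13,"ty": 0.05,"tz": 2,"spin": 0},
    {"tx": 0,"ty": 0,"tz": 1.2,"spin": 0},
    {"tx": 0,"ty": 0,"tz": 0.5,"spin": 0},
    {"tx": 0,"ty": 0,"tz": 0.2,"spin": 0},
    {"tx": 0,"ty": 0,"tz": 0.1,"spin": 0},
    {"tx": 0,"ty": 0,"tz": 0,"spin": 0},
  ],
)

```text
t: 19.08
eef_pos: [0.6329, -0.1222, 0.204]
ee_rot: [-0.0, 0.996, 0.084, -0.005]
force: [-2.7, 0.8, 4.7]
width: 0.0169
grip_force: 39.8
```

Request:
drive_tool(
  deltas=[
    {"tx": 0,"ty": 0,"tz": 0,"spin": 0},
    {"tx": 0,"ty": 0,"tz": 0,"spin": 0},
    {"tx": 0,"ty": 0,"tz": 0,"spin": 0},
    {"tx": 0,"ty": 0,"tz": -2,"spin": 0},
    {"tx": 0,"ty": 0,"tz": -5,"spin": 0},
    {"tx": 0,"ty": 0,"tz": -3,"spin": 0},
    {"tx": 0,"ty": 0,"tz": 0,"spin": 0},
  ],
  jaw=0.6,
)

```text
t: 19.95
eef_pos: [0.6356, -0.1226, 0.3077]
ee_rot: [0.001, 0.996, 0.084, -0.001]
force: [-0.6, 0.2, -0.3]
width: 0.051
grip_force: 0.0
```

```bash
python3 - <<'E'
from h import *
go(.563,.378,.12,9.6)
E
```

```text
shift cm [  1.23 -50.57   3.27] spin 0.0 psi 9.6 t 19.95 q7 -1.33 F [-0.6  0.2 -0.3] w 0.051
```

Request:
drive_tool(
  deltas=[
    {"tx": 0.12,"ty": -5.06,"tz": 0,"spin": 0},
    {"tx": 0.12,"ty": -5.06,"tz": 0,"spin": 0},
    {"tx": 0.12,"ty": -5.06,"tz": 0,"spin": 0},
    {"tx": 0.12,"ty": -5.06,"tz": 0,"spin": 0},
    {"tx": 0.12,"ty": -5.06,"tz": 0.3,"spin": 0},
    {"tx": 0.12,"ty": -5.06,"tz": 0.5,"spin": 0},
    {"tx": 0.12,"ty": -5.06,"tz": 0.5,"spin": 0},
    {"tx": 0.12,"ty": -5.06,"tz": 0.5,"spin": 0},
    {"tx": 0.12,"ty": -5.06,"tz": 0.6,"spin": 0},
    {"tx": 0.12,"ty": -5.06,"tz": 0.8,"spin": 0},
    {"tx": 0,"ty": 0,"tz": 0,"spin": 0},
    {"tx": 0,"ty": 0,"tz": 0,"spin": 0},
  ],
  jaw=1,
)

```text
t: 21.45
eef_pos: [0.5607, 0.378, 0.2715]
ee_rot: [0.001, 0.996, 0.084, -0.005]
force: [-0.0, -0.6, -0.5]
width: 0.0852
grip_force: 0.0
```

```bash
python3 - <<'E'
from h import *
f=imaging.grab_frame("wrist"); cv2.imwrite("pics/w7.png",f["color"][...,::-1])
r=models.cut_out("nut_small","wrist")
# fit by filled mask
m=np.asarray(r[0]["pixels"]).astype(np.uint8); c,_=cv2.findContours(m,cv2.RETR_EXTERNAL,cv2.CHAIN_APPROX_SIMPLE); c=max(c,key=cv2.contourArea); mm=np.zeros_like(m); cv2.drawContours(mm,[c],-1,1,-1)
models.cut_out=lambda n,c:[{"pixels":mm,"conf":1}]
for y in (-.35,0,.35): print(fit("nut_small","wrist",(.563,.378),yaws=[y],f=f))
f=imaging.grab_frame("top")
from importlib import reload
go(.563,.378,.022,9.6)
E
python3 - <<'E'
import sys; sys.path.insert(0,".")
from h import *
f=imaging.grab_frame("top")
print("tail",fit("tail_small","top",(.6289,-.1227),z=.008,f=f)); print("reg",fit("reg_small","top",(.598,.057),z=.008,f=f)); print("mod",fit("module","top",(.6137,-.0325),z=.008,yaws=[.17],f=f))
E
```

```text
[np.float64(0.5644), np.float64(0.3775), -33.5, np.float64(0.937)]
[np.float64(0.5642), np.float64(0.3774), 27.1, np.float64(0.936)]
[np.float64(0.5643), np.float64(0.3775), 26.3, np.float64(0.937)]
shift cm [ 0.15 -0.12  9.51] spin -0.1 psi 9.5 t 21.6 q7 -2.0 F [-1.1 -0.2 -0.2] w 0.0854
tail [np.float64(0.6269), np.float64(-0.1219), 0.2, np.float64(0.929)]
reg [np.float64(0.5951), np.float64(0.0575), 4.3, np.float64(0.962)]
mod [np.float64(0.6123), np.float64(-0.0316), 12.0, np.float64(0.934)]
```

View pics/w7.png

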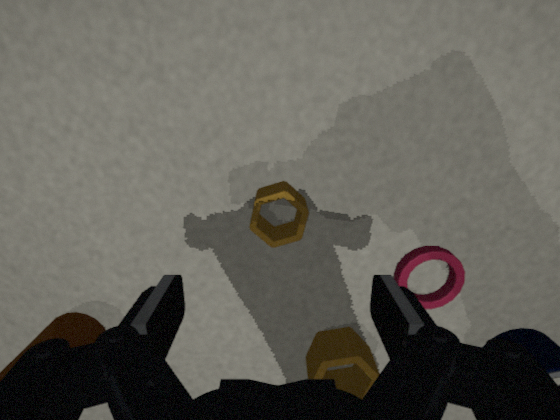

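The nut at (279,215) shows flats facing left and right, turned about 12° from the fingers. That agrees with the fitted flat normal of 27° + 60k, so I'll turn to match.

Request:
drive_tool(
  deltas=[
    {"tx": 0.25,"ty": -0.07,"tz": 0,"spin": 0},
    {"tx": 0,"ty": 0,"tz": 2,"spin": 6.2},
    {"tx": 0,"ty": 0,"tz": 2,"spin": 6.2},
    {"tx": 0,"ty": 0,"tz": 3,"spin": 0},
    {"tx": 0,"ty": 0,"tz": 2.2,"spin": 0},
    {"tx": 0,"ty": 0,"tz": 0,"spin": 0},
    {"tx": 0,"ty": 0,"tz": 0,"spin": 0},
  ],
)

```text
t: 22.68
eef_pos: [0.563, 0.3798, 0.1807]
ee_rot: [-0.0, 1.0, -0.024, -0.004]
force: [0.9, 0.4, -0.1]
width: 0.0853
grip_force: 0.0
```

Request:
drive_tool(
  deltas=[
    {"tx": 0,"ty": 0,"tz": 0,"spin": 0},
    {"tx": 0,"ty": 0,"tz": 0,"spin": 0},
    {"tx": 0,"ty": 0,"tz": 0,"spin": 0},
    {"tx": 0,"ty": 0,"tz": 0,"spin": 0},
    {"tx": 0,"ty": 0,"tz": 0,"spin": 0},
  ],
  jaw=0,
)

```text
t: 23.3
eef_pos: [0.5628, 0.3797, 0.1807]
ee_rot: [0.0, 1.0, -0.024, -0.004]
force: [-1.0, -1.3, 6.4]
width: 0.0374
grip_force: 41.2
```

Request:
drive_tool(
  deltas=[
    {"tx": 0,"ty": 0,"tz": -2,"spin": 0},
    {"tx": 0,"ty": 0,"tz": -5,"spin": 0},
    {"tx": 0,"ty": 0,"tz": -5,"spin": 0},
    {"tx": 0,"ty": 0,"tz": -3,"spin": 0},
    {"tx": 0,"ty": 0,"tz": 0,"spin": 0},
  ],
)

```text
t: 23.92
eef_pos: [0.5646, 0.3801, 0.3337]
ee_rot: [-0.002, 1.0, -0.024, -0.002]
force: [0.4, 0.3, -1.2]
width: 0.0373
grip_force: 40.5
```

```bash
python3 - <<'E'
from h import *
go(.628,-.1225,.17,0)
E
```

```text
shift cm [ 8.74 49.9   0.87] spin -2.7 psi -2.7 t 23.93 q7 -2.16 F [ 0.4  0.3 -1.2] w 0.0373
```

Request:
drive_tool(
  deltas=[
    {"tx": 0.86,"ty": 5,"tz": 0,"spin": 0},
    {"tx": 0.86,"ty": 5,"tz": 0,"spin": 0},
    {"tx": 0.86,"ty": 5,"tz": 0,"spin": 0},
    {"tx": 0.86,"ty": 5,"tz": 0,"spin": 0},
    {"tx": 0.86,"ty": 5,"tz": 0,"spin": 0},
    {"tx": 0.86,"ty": 5,"tz": 0,"spin": 0},
    {"tx": 0.86,"ty": 5,"tz": 0,"spin": 0},
    {"tx": 0.86,"ty": 5,"tz": 0,"spin": 0},
    {"tx": 0.86,"ty": 5,"tz": 0,"spin": 0},
    {"tx": 0.86,"ty": 5,"tz": 0,"spin": 0},
    {"tx": 0,"ty": 0,"tz": 3,"spin": 0},
    {"tx": 0,"ty": 0,"tz": 1.5,"spin": 0},
    {"tx": 0,"ty": 0,"tz": 0,"spin": 0},
    {"tx": 0,"ty": 0,"tz": 0,"spin": 0},
  ],
)

```text
t: 25.68
eef_pos: [0.6258, -0.1228, 0.285]
ee_rot: [0.0, 1.0, -0.023, -0.004]
force: [0.4, -0.4, -0.8]
width: 0.0373
grip_force: 40.5
```

```bash
python3 - <<'E'
from h import *
s,p,_=pose(); z=p[2]-.1807; print(p,z)
f=imaging.grab_frame("wrist"); cv2.imwrite("pics/w8.png",f["color"][...,::-1])
print([ (d["position"],d["conf"]) for d in models.mark_of("tail_small","wrist")[:1]],[d["position"] for d in models.mark_of("nut_small","wrist")[:1]])
f=imaging.grab_frame("scene"); cv2.imwrite("pics/s8.png",cv2.resize(f["color"][150:290,160:360,::-1],(800,560)))
print("nut",fit("nut_small","scene",(p[0],p[1]),z=z,yaws=[-.05],f=f),"tail",fit("tail_small","scene",(.628,-.1227),z=.008,f=f))
go(.627,-.1227,.04,-2.7)
E
```

```text
[ 0.62576581 -0.12283528  0.28497706] 0.10427706340660806
[([0.6286, -0.1246, 0.0046], 0.79)] [[0.6286, -0.1236, 0.1008]]
nut [np.float64(0.6269), np.float64(-0.1246), -25.5, np.float64(0.941)] tail [np.float64(0.6276), np.float64(-0.1229), -3.3, np.float64(0.906)]
shift cm [ 0.14 -0.11  9.01] spin -0.0 psi -2.7 t 25.98 q7 -1.46 F [-0.2 -0.2 -0.8] w 0.0373
```

View pics/w8.png

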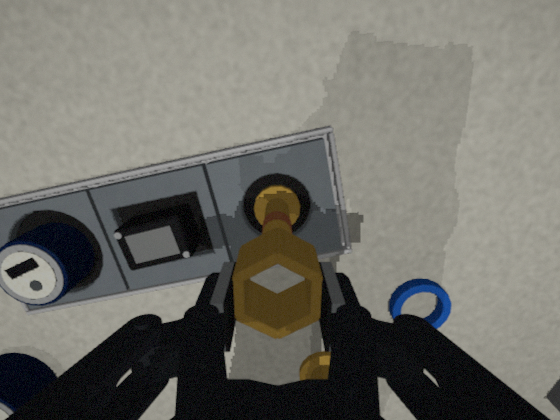

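View pics/s8.png

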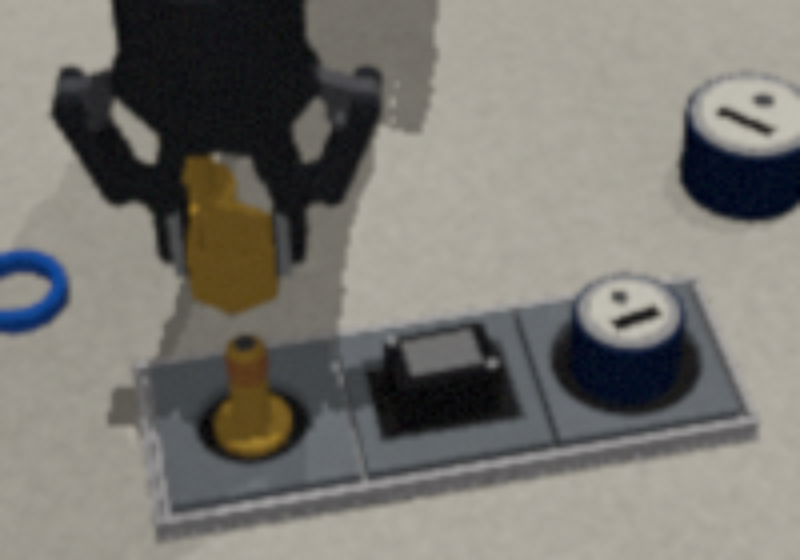

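The nut at (278,285) is centred over the tube, and the other parts stand properly in their pockets. I'll lower it carefully.

Request:
drive_tool(
  deltas=[
    {"tx": 0.07,"ty": 0,"tz": 2,"spin": 0},
    {"tx": 0,"ty": 0,"tz": 1,"spin": 0},
    {"tx": 0,"ty": 0,"tz": 0.5,"spin": 0},
    {"tx": 0,"ty": 0,"tz": 0.5,"spin": 0},
    {"tx": 0,"ty": 0,"tz": 0.5,"spin": 0},
    {"tx": 0,"ty": 0,"tz": 0,"spin": 0},
  ],
)

```text
t: 26.72
eef_pos: [0.6256, -0.1239, 0.2392]
ee_rot: [0.0, 1.0, -0.024, -0.005]
force: [-0.2, 0.5, -1.5]
width: 0.0372
grip_force: 40.6
```

Request:
drive_tool(
  deltas=[
    {"tx": 0,"ty": 0,"tz": 0.8,"spin": 0},
    {"tx": 0,"ty": 0,"tz": 0.8,"spin": 0},
    {"tx": 0,"ty": 0,"tz": 0.8,"spin": 0},
    {"tx": 0,"ty": 0,"tz": 0.8,"spin": 0},
    {"tx": 0,"ty": 0,"tz": 0.5,"spin": 0},
    {"tx": 0,"ty": 0,"tz": 0.3,"spin": 0},
    {"tx": 0,"ty": 0,"tz": 0.2,"spin": 0},
    {"tx": 0,"ty": 0,"tz": 0,"spin": 0},
  ],
)

```text
t: 27.72
eef_pos: [0.6253, -0.124, 0.1975]
ee_rot: [0.0, 1.0, -0.024, -0.004]
force: [0.1, -0.1, -0.5]
width: 0.0372
grip_force: 40.6
```

Request:
drive_tool(
  deltas=[
    {"tx": 0,"ty": 0,"tz": 0.2,"spin": 0},
    {"tx": 0,"ty": 0,"tz": 0.1,"spin": 0},
    {"tx": 0,"ty": 0,"tz": 0,"spin": 0},
  ],
)

```text
t: 28.1
eef_pos: [0.6253, -0.124, 0.1947]
ee_rot: [0.0, 1.0, -0.024, -0.004]
force: [0.8, 0.0, 0.4]
width: 0.0372
grip_force: 40.7
```

Now release, opening slightly, and rise.

Request:
drive_tool(
  deltas=[
    {"tx": 0,"ty": 0,"tz": 0,"spin": 0},
    {"tx": 0,"ty": 0,"tz": 0,"spin": 0},
    {"tx": 0,"ty": 0,"tz": 0,"spin": 0},
    {"tx": 0,"ty": 0,"tz": -1.5,"spin": 0},
    {"tx": 0,"ty": 0,"tz": -4,"spin": 0},
    {"tx": 0,"ty": 0,"tz": -5,"spin": 0},
    {"tx": 0,"ty": 0,"tz": -4,"spin": 0},
    {"tx": -4,"ty": 4,"tz": 0,"spin": 0},
    {"tx": -4,"ty": 4,"tz": 0,"spin": 0},
    {"tx": -4,"ty": 4,"tz": 0,"spin": 0},
    {"tx": 0,"ty": 4,"tz": 0,"spin": 0},
    {"tx": 0,"ty": 0,"tz": 0,"spin": 0},
  ],
  jaw=0.62,
)

```text
t: 29.6
eef_pos: [0.4976, -0.2822, 0.342]
ee_rot: [0.002, 1.0, -0.027, -0.004]
force: [0.6, 1.5, 0.7]
width: 0.0531
grip_force: 0.0
```

```bash
python3 - <<'E'
from h import *
f=imaging.grab_frame("scene"); cv2.imwrite("pics/s9.png",cv2.resize(f["color"][150:290,120:400,::-1],(800,400)))
for n,p,z in (("nut_small",(.628,-.1235),.014),("reg_small",(.598,.057),.008),("module",(.6137,-.0325),.008)): print(n,fit(n,"scene",p,z=z,yaws=[.17],f=f))
for n in("tail_big","nut_big","reg_big"): print(n,[d["position"] for d in models.mark_of(n,"scene")[:1]])
E
```

```text
nut_small [np.float64(0.6269), np.float64(-0.1243), 27.4, np.float64(0.722)]
reg_small [np.float64(0.597), np.float64(0.0571), 10.7, np.float64(0.963)]
module [np.float64(0.6137), np.float64(-0.0333), 10.5, np.float64(0.932)]
tail_big [[0.4531, -0.1604, -0.0021]]
nut_big [[0.4384, 0.2982, 0.0018]]
reg_big [[0.4559, 0.1378, 0.0038]]
```

View pics/s9.png

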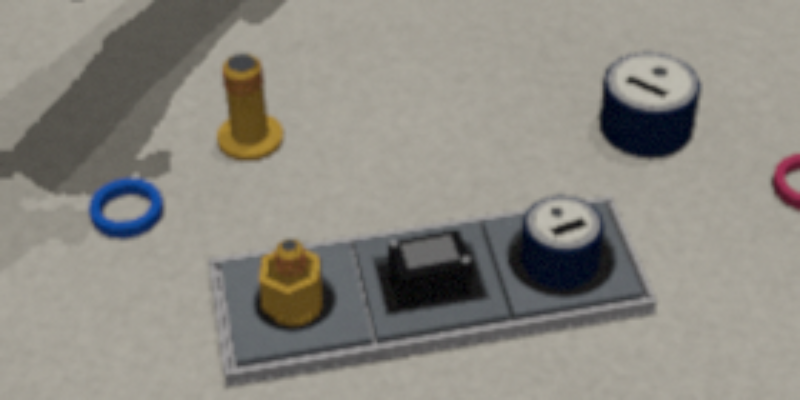

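The nut sits flat over the tailpiece at crop (290,285), and the module (430,265) and register (563,240) are in place. The big parts haven't moved and the arm is clear of everything. Handing in.

```bash
python3 -c "
from bench import order
print(order.close_job())"
```

```text
the job is handed in; nothing more can be done
None
```

I made up the kit and handed it in at about 30 s of the 96 s allowed; the last picture showed every part in its pocket, the nut down over the tailpiece, and the large parts where they were, but no verdict came back.

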